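# Hold a strut spring compressed for its keeper

### The arm

A 6-joint arm with a two-finger parallel gripper is mounted at the origin on a cart in front of the work surface, level with it; the furniture and walls round the work are solid. World frame = base frame: x ahead of the robot, y to its left, z up, the work surface at z = 0. Lengths are in m, angles in rad, forces in N, time in s.
With the tool pointing down it reaches from about 0.275 to 0.725 m from the base axis. Payload 15.9 kg.
Tool frame: the origin (TCP) lies on the centre line of the jaws, within the pads' length; the fingertips stand 14 mm ahead of it and the grasp point (between the pads) lies 5 mm behind it; z points along the fingers, y is the line along which they close (so a half turn about z gives the same grasp; the last joint's range is limited). The gripper opens to 85 mm and grips with 20 to 120 N. Pads are 22 mm wide; open, the fingers measure 114 mm over their backs; the gripper's body (76 mm by 85 mm) begins 54 mm behind the grasp point. The pads swing forward as they close: fully open they stand 13 mm farther back than shut.
Start: joints at [-1.247, 0.213, -0.034, 1.323, 0, 1.571], TCP at [0.159, -0.474, 0.214] pointing down, gripper open.
Joint ranges: [-2.98, 2.98], [-0.74, 1.72], [-1.14, 1.35], [-2.1, 2.04], [-1.57, 1.44], [-3.14, 3.14]. Speed limits (rad/s): [1.89, 1.89, 2.39, 2.57, 3.14, 3.14].

### API

Orientations are given as a unit quaternion [x, y, z, w].
In Python, from workcell import arm gives the robot as it stands.
- The arm moves only by the tool servo_tool, never from a script. Its argument "increments" is one flat list of numbers, 4 for each row, row after row: the shift along the tool's x, y, z in m, then the turn about the tool's z in rad. In form: [x, y, z, twist, x, y, z, twist, ...]. A call has 1 to 20 rows; each row shifts and turns the commanded pose from where the row before left it, along the tool's axes as they then stand; what a row does not reach is not made up. A row lasts 1/10 s, in which the tool goes at most 50 mm and 8.59 degrees, less where a joint would pass 70% of its speed; a pose out of reach is approached as far as the arm can. A call is refused whole if a number of a shift passes 0.05 or a number of a turn 0.15, either way. A call with a gripper value outside its range is refused whole. "gripper" is the closure, from -1 (fully open) to 1 (shut), set as the call begins (left out, the last holds). The fingers move at their own pace and stop on an object; the grip force is fixed at half the most. Time passes only in rows, so rows that do not move let the fingers close. It gives the time, the measured TCP pose, the force, the opening and the grip force at its end, in the units of the state.
- arm.state(): the state, without advancing time (a new reading comes with each control period).
- arm.read_camera(name): name is "scene" or "top"; returns a dict with "pixels" (420x560x3 uint8, blue, green, red), "fov_y" (degrees; the focal length in pixels is half the picture's height over the tangent of half this angle, whatever the lens; pixels are square), "cx", "cy" (the principal point, pixels), "position" and "orientation" of the camera in the world. Camera axes: x right, y down, z forward; pixel columns grow to the right and rows downward; lengths in m; the calibration is good to about 2 mm. A picture is of the moment at which its call begins. There is no depth.
- arm.job_done(): hands the job in; it is judged then, once.
The state is a dict: "clock": time; "q": joint angles; "dq": joint speeds; "effort": joint torques, N m; "tool_pos": TCP position; "tcp_rot": TCP orientation; "contact_force": force on the tool from outside, world axes, zero at the start; "wrist_torque": the same for the moment, N m; "opening": finger opening in m; "grip_force": force on a finger pad.
Only numpy, scipy, OpenCV 4.12 (cv2) and the standard library are available. Lean on these libraries where they do the work, as an engineer would, in place of code of your own. Each camera call takes 0.05 s, during which the arm holds its last target. There are 200 camera calls.

### The job

Thread the taller of the two steel collars over the upright rod of the spring strut and lower it until you feel it meet the spring seat; then press it 10 mm further, never more than 15 mm, so that a keeper could be fitted, and hold it steady there. Finish while still gripping the collar and holding the spring pressed; leave the short collar and the screwdriver where they lie.

Things in the scene. Friction and masses are not known exactly. Their poses are not given: they have to be found in the camera images.
- tall_collar_mid (a point): the taller plain steel collar, a loose upright ring 36 mm in outer diameter, 34 mm tall, 18 mm bore, about 110 to 180 g; the point is its centre, half-way up (17 mm above its underside), z along the bore
- short_collar_mid (a point): the short plain steel collar, same 36 mm outer diameter and 18 mm bore but only 16 mm tall; the point is its centre. Not used: leave it. The two collars may have swapped places
- rod_tip (a point): top of the fixed, vertical steel rod of the spring strut, 140 mm above the work surface; rod 12 mm in diameter, tapering to 5 mm over its topmost 11 mm. The rod stands in the middle of a 48 mm aluminium sleeve (top 72 mm above the surface) on a grey base plate 90 x 80 mm, 12 mm thick, screwed down, yaw varies
- spring_seat (a joint): travel in m of the strut's spring seat, a 39 mm steel disc round the rod on a coil spring rising from the sleeve; 0 = at rest, grows as it is pushed down (0.010 = pressed 10 mm), stop at 0.024. Its top face at rest lies somewhere from 28 to 40 mm below the rod tip (different each time, to be felt). It begins to yield at about 4 N, then takes 0.8 N more per mm (about 12 N at 10 mm), and springs back when released
- screwdriver_mid (a point): flat screwdriver, 210 mm long, handle 25 mm thick, lying between the strut and the collars; the point is half-way along it, on its underside. A bystander
Not all that is in view belongs to the job. Leave any blue look-alike of the part that bears tall_collar_mid alone.

How it is judged:
By the outcome, as a careful person would: the job done as asked, in the order asked, and still so for the second after the job is handed in, while the arm keeps its last pose, push and grip.
It also fails if it takes over 51 s, if anything falls off the work surface, if the arm or the gripper's body presses on something with over 40 N, if the wrist force passes 120 N, or if a joint passes its speed limit or range.

## Working session

There is one attempt and no reset: what is moved stays moved. The work goes in short steps, Python scripts to look and compute and a tool call to move; the robot and the scene stay as the last step left them, time stands still between calls to the robot, and variables do not carry over. Pictures are saved under pics/ and viewed, at most 10 in all, crops included, and the job is handed in when it is done.

Besides the shell and the picture viewer there is one more tool, called after "Call:" in YAML: its name, and indented under it one key for each argument. servo_tool: Moves the arm, as the interface text tells. Its arguments: {"type":"object","properties":{"increments":{"type":"array","items":{"type":"number"}},"gripper":{"type":"number"}},"required":["increments"]}

```bash
mkdir -p pics; ls; cat > h.py <<'E'
import numpy as np, cv2
from scipy.spatial.transform import Rotation as R
from workcell import arm
def ray(c,u,v):
    f=210/np.tan(np.radians(c["fov_y"])/2)
    d=R.from_quat(c["orientation"]).apply([(u-c["cx"])/f,(v-c["cy"])/f,1.]); return np.array(c["position"]),d
def plane(c,u,v,z):
    p,d=ray(c,u,v); return p+d*(z-p[2])/d[2]
def tri(c1,a,c2,b):
    p1,d1=ray(c1,*a);p2,d2=ray(c2,*b)
    A=np.stack([d1,-d2],1); s=np.linalg.lstsq(A,p2-p1,rcond=None)[0]
    x,y=p1+s[0]*d1,p2+s[1]*d2
    return (x+y)/2,np.linalg.norm(x-y)
def proj(c,P):
    f=210/np.tan(np.radians(c["fov_y"])/2)
    q=R.from_quat(c["orientation"]).inv().apply(np.array(P)-c["position"]); return q[...,:2]/q[...,2:]*f+[c["cx"],c["cy"]]
E
python3 - <<'E'
from h import *
import pickle
for n in("scene","top"):
    c=arm.read_camera(n);cv2.imwrite(f"pics/{n}1.png",c["pixels"]);pickle.dump(c,open(n+"1.pkl","wb"))
    print(n,c["fov_y"],c["cx"],c["cy"],c["position"],R.from_quat(c["orientation"]).as_matrix().round(2).tolist())
print(arm.state())
E
```

```text
pics
scene 50.33728101743242 282.26929640498844 200.06406826874993 [-0.09171037  0.82402907  0.60753049] [[-0.69, -0.4, 0.61], [-0.72, 0.36, -0.59], [0.01, -0.84, -0.54]]
top 43.340533923618835 285.2781468560959 214.24633994899233 [0.35476511 0.26395002 1.03653169] [[0.02, -0.99, 0.15], [-1.0, -0.02, 0.01], [-0.01, -0.15, -0.99]]
{'clock': 0.1, 'q': array([-1.24702667e+00,  2.13323577e-01, -3.49729839e-02,  1.32347166e+00,
        2.35736667e-05,  1.57080552e+00]), 'dq': array([-9.65977139e-05, -7.55798753e-04,  7.56715343e-04, -8.51720318e-04,
        2.23217702e-03, -3.41808334e-04]), 'effort': array([ 6.98195618e-04, -6.87244821e+01,  4.87810242e+01,  1.21155320e-02,
        2.69089122e-05, -1.49444463e-05]), 'tool_pos': array([ 0.15898222, -0.47373128,  0.21316661]), 'tcp_rot': array([ 9.86925867e-01,  1.61174117e-01, -6.66935800e-05, -4.81491589e-04]), 'contact_force': array([ 0.62605029, -0.36919854, -0.98282411]), 'wrist_torque': array([ 0.0326896 , -0.00569593, -0.03209645]), 'grip_force': 0.0, 'opening': 0.08538315386587016}
```

View pics/scene1.png

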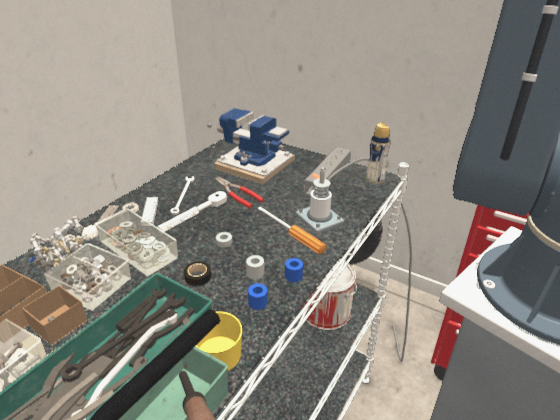

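View pics/top1.png

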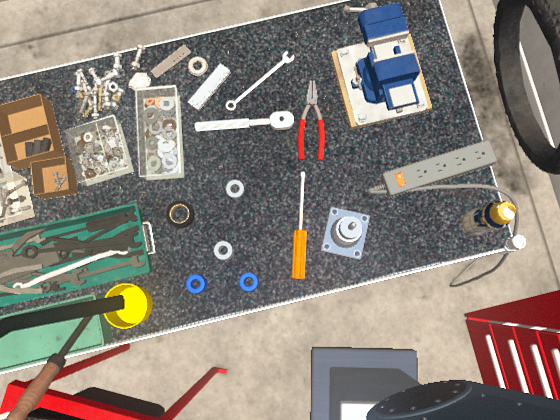

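The scene view shows the tall collar at about (255,268), the short one at (223,240), blue look-alikes at (294,270) and (258,296), and the rod tip near (321,172). In the top view the tall collar is at about (223,250), the short one at (235,188), the strut at (350,228), and the screwdriver between them. I'll make one enlarged composite to get exact pixels.

```bash
python3 - <<'E'
from h import *
import pickle
s=pickle.load(open("scene1.pkl","rb"));t=pickle.load(open("top1.pkl","rb"))
def crop(c,x,y,w=48,k=8): return cv2.resize(c["pixels"][y:y+36,x:x+w],None,fx=k,fy=k,interpolation=cv2.INTER_NEAREST)
a=np.vstack([np.hstack([crop(s,231,250),crop(s,297,164)]),np.hstack([crop(t,199,232),crop(t,326,210)])])
cv2.imwrite("pics/comp.png",a)
for n,c in(("s",s),("t",t)):
    hsv=cv2.cvtColor(c["pixels"],cv2.COLOR_BGR2HSV)
    m=((hsv[...,1]<45)&(hsv[...,2]>130)).astype(np.uint8)
    k,l,st,ce=cv2.connectedComponentsWithStats(m)
    for i in range(1,k):
        x,y=ce[i]
        if st[i,4]>40 and (200<x<345 and 160<y<300 if n=="s" else 210<x<375 and 170<y<265): print(n,st[i],ce[i].round(1))
for z in(0.034,): print(plane(s,255,260,z),plane(t,223,250,z),plane(s,223,237,.016),plane(t,235,188,.016))
print("post",tri(s,(403,166),t,(515,242)))
print("rod",tri(s,(321,169),t,(350,228)))
print("brush/handle top shadow",plane(s,294,262,.03),plane(t,249,282,.03),plane(t,196,284,.03))
E
```

```text
s [216 146  76  30 802] [256.1 161.7]
s [216 177  15   9  47] [222.6 181. ]
s [258 206  33  23 134] [274.  216.9]
s [215 232  17  14 179] [224. 238.]
s [246 255  19  25 344] [255.4 265.9]
t [298 171   8  59 208] [301.1 198.4]
t [225 179  19  19 215] [234.4 188.2]
t [ 321  206   50   54 1084] [346.5 231.7]
t [213 240  20  20 242] [222.7 250. ]
[0.4304137  0.39084175 0.034     ] [0.4318699  0.38980362 0.034     ] [0.5520028 0.3782167 0.016    ] [0.55580263 0.37332072 0.016     ]
post (array([ 0.45901262, -0.16623287,  0.0302987 ]), np.float64(0.001880809772648007))
rod (array([0.46807749, 0.16227307, 0.13792272]), np.float64(0.004437903891238813))
brush/handle top shadow [0.37726261 0.33538189 0.03      ] [0.37277129 0.33872034 0.03      ] [0.36675998 0.43879322 0.03      ]
```

View pics/comp.png

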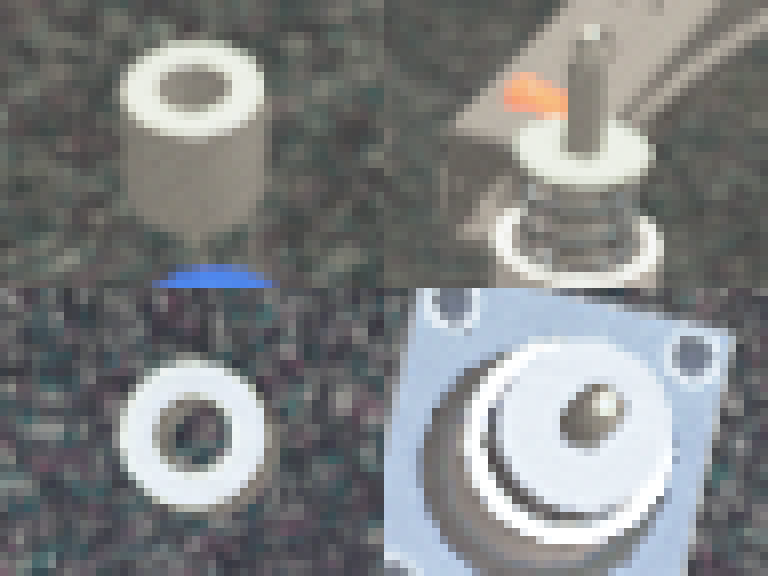

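```bash
python3 - <<'E'
from h import *
import pickle
s=pickle.load(open("scene1.pkl","rb"));t=pickle.load(open("top1.pkl","rb"))
print("collar",tri(s,(254.5,260.5),t,(222.6,249.9)))
print("rod",tri(s,(322.9,167),t,(353.5,224.1)),plane(t,353.5,224.1,.14))
print("seat",tri(s,(321.5,182.5),t,(350.6,227.2)))
print("bottle",tri(s,(382,128),t,(503,212)))
print(tri(s,(223.6,236.5),t,(234.5,188.2)))
print(R.from_quat(arm.state()["tcp_rot"]).as_matrix().round(3))
E
```

```text
collar (array([0.43216343, 0.39081112, 0.0316317 ]), np.float64(0.00017043399900086388))
rod (array([0.47283947, 0.15472469, 0.13850129]), np.float64(0.0007937562501471217)) [0.47294999 0.15515694 0.14      ]
seat (array([0.4726705 , 0.1553766 , 0.09915849]), np.float64(7.811793072665618e-05))
bottle (array([ 0.49740071, -0.09659817,  0.15021208]), np.float64(0.0010016193911141452))
(array([0.5556782 , 0.37435465, 0.01337831]), np.float64(0.0006042439187348155))
[[ 0.948  0.318 -0.   ]
 [ 0.318 -0.948  0.001]
 [ 0.    -0.001 -1.   ]]
```

Call:
servo_tool:
  increments: [0, 0, -0.012, 0.108, 0, 0, -0.012, 0.108, 0, 0, -0.012, 0.108, 0.03, -0.03, 0, 0, 0.03, -0.03, 0, 0, 0.03, -0.03, 0, 0, 0.03, -0.03, 0, 0, 0.03, -0.03, 0, 0, 0.03, -0.03, 0, 0, 0.03, -0.035, 0, 0, 0.03, -0.035, 0, 0, 0.003, -0.045, 0, 0, 0.003, -0.045, 0, 0, 0.003, -0.045, 0, 0, 0.003, -0.045, 0, 0, 0.003, -0.045, 0, 0, 0.003, -0.045, 0, 0, 0.003, -0.045, 0, 0, 0.003, -0.045, 0, 0, 0.003, -0.045, 0, 0]
  gripper: -1

```text
clock: 2.1
tool_pos: [0.425, 0.0815, 0.2554]
tcp_rot: [0.997, 0.062, -0.004, -0.043]
contact_force: [0.5, -0.6, 0.8]
opening: 0.0853
grip_force: 0.0
```

Call:
servo_tool:
  increments: [0, 0, 0, 0, 0, 0, 0, 0, 0, 0, 0, 0]

```text
clock: 2.4
tool_pos: [0.425, 0.08, 0.2554]
tcp_rot: [0.997, 0.061, -0.003, -0.042]
contact_force: [0.6, -0.6, -0.2]
opening: 0.0859
grip_force: 0.0
```

```bash
python3 - <<'E'
from h import *
s=arm.state();print(s["q"].round(3),s["dq"].round(3),s["tool_pos"],R.from_quat(s["tcp_rot"]).as_matrix().round(3))
E
```

```text
[ 0.121  0.07  -0.1    1.403  0.085  3.141] [-0.004 -0.003  0.002  0.001  0.003 -0.001] [0.42502777 0.07999687 0.2554493 ] [[ 0.993  0.121 -0.012]
 [ 0.121 -0.989  0.084]
 [-0.002 -0.085 -0.996]]
```

Call:
servo_tool:
  increments: [0, 0, 0, -0.145, 0, 0, 0, -0.145, 0, 0, 0, 0]

```text
clock: 2.7
tool_pos: [0.4251, 0.08, 0.2556]
tcp_rot: [0.978, 0.205, 0.003, -0.043]
contact_force: [0.1, -0.1, -0.5]
opening: 0.0853
grip_force: 0.0
```

```bash
python3 - <<'E'
from h import *
s=arm.state();print(s["q"].round(3),s["tool_pos"],R.from_quat(s["tcp_rot"]).as_matrix().round(3))
E
```

```text
[ 0.12   0.069 -0.1    1.403  0.085  2.848] [0.4250935  0.07998652 0.25555983] [[ 0.916  0.402 -0.012]
 [ 0.401 -0.912  0.084]
 [ 0.023 -0.082 -0.996]]
```

Joint 6 hit its upper stop, which left the tool leaning 4.9° toward +y. If the jaws close along the axis perpendicular to that lean, the collar still stays upright, so I'll turn to that yaw.

Call:
servo_tool:
  increments: [0, 0, 0, -0.144, 0, 0, 0, -0.144, 0, 0, 0, -0.144, 0, 0, 0, -0.144, 0, 0, 0, -0.144, 0, 0, 0, -0.144, 0, 0, 0, -0.144, 0, 0, 0, -0.144, 0, 0, 0, -0.144, 0, 0, 0, 0]

```text
clock: 3.7
tool_pos: [0.4251, 0.0802, 0.2556]
tcp_rot: [0.657, 0.753, 0.028, -0.032]
contact_force: [0.5, 0.2, -0.2]
opening: 0.0855
grip_force: 0.0
```

```bash
cat > go.py <<'E'
from h import *
import sys
s=arm.state();M=R.from_quat(s["tcp_rot"]).as_matrix()
print(s["clock"],s["q"].round(3),s["tool_pos"].round(4),s["contact_force"].round(2));print(M.round(3))
for i in range(1,len(sys.argv)):
    P=np.array(eval(sys.argv[i])); print(P,"tool delta",(M.T@(P-s["tool_pos"])).round(4))
print("up 10mm:",(M.T@[0,0,.01]).round(5))
E
python3 go.py "[.432,.3905,.10]"
```

```text
3.7 [ 0.121  0.07  -0.1    1.403  0.085  1.556] [0.4251 0.0802 0.2556] [ 0.45  0.21 -0.24]
[[-0.134  0.991 -0.012]
 [ 0.987  0.135  0.084]
 [ 0.085 -0.    -0.996]]
[0.432  0.3905 0.1   ] tool delta [0.2922 0.0487 0.1812]
up 10mm: [ 0.00085 -0.      -0.00996]
```

Call:
servo_tool:
  increments: [0.045, 0.0075, 0, 0, 0.045, 0.0075, 0, 0, 0.045, 0.0075, 0, 0, 0.045, 0.0075, 0, 0, 0.045, 0.0075, 0, 0, 0.045, 0.0075, 0, 0, 0.0037, 0.0006, 0.03, 0, 0.0037, 0.0006, 0.03, 0, 0.0037, 0.0006, 0.03, 0, 0.0037, 0.0006, 0.03, 0, 0.0037, 0.0006, 0.03, 0, 0.0037, 0.0006, 0.03, 0, 0, 0, 0, 0]

```text
clock: 5.0
tool_pos: [0.4295, 0.3896, 0.0977]
tcp_rot: [0.659, 0.751, 0.025, -0.033]
contact_force: [-0.9, -0.3, 0.7]
opening: 0.0856
grip_force: 0.0
```

```bash
python3 go.py "[.432,.3905,.02]"; python3 - <<'E'
from h import *
import pickle
s=arm.read_camera("scene");t=arm.read_camera("top");P=arm.state()["tool_pos"]
pickle.dump((s,t),open("l2.pkl","wb"))
out=[]
for c in(s,t):
    u,v=proj(c,P); x,y=int(u)-45,int(v)-35
    print(x,y,proj(c,P),proj(c,[.432,.3905,.034])); out.append(cv2.resize(c["pixels"][y:y+75,x:x+66],None,fx=6,fy=6,interpolation=cv2.INTER_NEAREST))
cv2.imwrite("pics/l2.png",np.hstack(out))
E
```

```text
5.0 [ 0.695  0.384 -0.101  1.046  0.073  2.137] [0.4295 0.3896 0.0977] [-0.91 -0.3   0.67]
[[-0.13   0.991 -0.016]
 [ 0.988  0.131  0.081]
 [ 0.082 -0.005 -0.997]]
[0.432  0.3905 0.02  ] tool delta [-0.0058  0.003   0.0775]
up 10mm: [ 8.20e-04 -5.00e-05 -9.97e-03]
209 197 [254.06227388 232.026643  ] [254.60587335 259.53775407]
172 212 [217.88404674 247.2624566 ] [222.63669875 249.9234627 ]
```

View pics/l2.png

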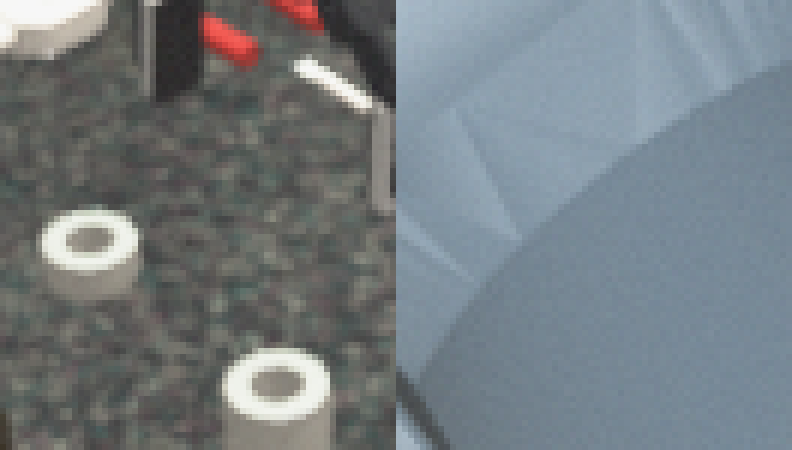

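The scene view shows both fingertips at about (236,214) and (273,232), on either side of the tall collar at (255,261). The arm hides the collar in the top view. The tool is lined up, so I'll go down and close.

Call:
servo_tool:
  increments: [-0.0012, 0.0006, 0.0155, 0, -0.0012, 0.0006, 0.0155, 0, -0.0012, 0.0006, 0.0155, 0, -0.0012, 0.0006, 0.0155, 0, -0.001, 0.0006, 0.014, 0, 0, 0, 0, 0]

```text
clock: 5.7
tool_pos: [0.4345, 0.3917, 0.0254]
tcp_rot: [0.657, 0.752, 0.028, -0.032]
contact_force: [0.7, -0.9, -0.4]
opening: 0.0857
grip_force: 0.0
```

Call:
servo_tool:
  increments: [0, 0, 0, 0, 0, 0, 0, 0, 0, 0, 0, 0, 0, 0, 0, 0, 0, 0, 0, 0, 0, 0, 0, 0, 0, 0, 0, 0, 0, 0, 0, 0]
  gripper: 1

```text
clock: 6.5
tool_pos: [0.4342, 0.392, 0.025]
tcp_rot: [0.656, 0.753, 0.028, -0.032]
contact_force: [0.4, 0.0, 0.3]
opening: -0.0
grip_force: 0.0
```

```bash
python3 go.py "[.4728,.155,.02]"
```

```text
6.5 [ 0.693  0.447 -0.203  0.876  0.073  2.128] [0.4342 0.392  0.025 ] [0.44 0.01 0.32]
[[-0.137  0.991 -0.012]
 [ 0.987  0.137  0.085]
 [ 0.086  0.    -0.996]]
[0.4728 0.155  0.02  ] tool delta [-0.2396  0.0058 -0.0155]
up 10mm: [ 0.00086  0.      -0.00996]
```

```bash
python3 - <<'E'
from h import *
import pickle
s=arm.read_camera("scene");t=arm.read_camera("top");pickle.dump((s,t),open("l3.pkl","wb"))
a=cv2.resize(s["pixels"][190:300,180:320],None,fx=5,fy=5,interpolation=cv2.INTER_NEAREST)
cv2.imwrite("pics/l3.png",a);P=arm.state()["tool_pos"];print(proj(s,P))
E
```

```text
[253.40091574 262.8370125 ]
```

View pics/l3.png

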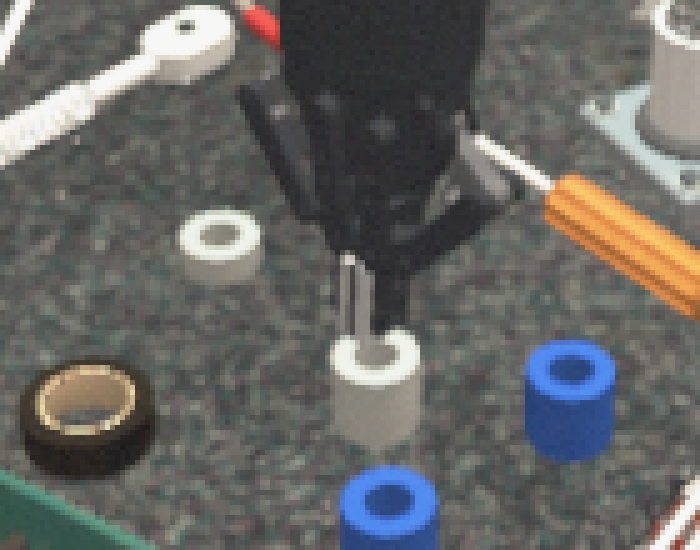

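The fingers closed to 0 and now stand behind the tall collar's far rim at about (254,257). The collar is still upright at about (255,261), so the grasp missed. I'll check the TCP against where the fingers appear in the image.

```bash
python3 - <<'E'
from h import *
import pickle
s,t=pickle.load(open("l2.pkl","rb"))
a=plane(s,236.5,213.7,.097);b=plane(s,273,232,.097);print("open tips",a,b,(a+b)/2,np.linalg.norm(a-b))
s,t=pickle.load(open("l3.pkl","rb"))
P=arm.state()["tool_pos"];M=R.from_quat(arm.state()["tcp_rot"]).as_matrix()
print("collar now",plane(s,255.2,261.4,.034),"was",plane(s,254.5,260.5,.034))
for d in(-.1,-.05,-.02,-.005,.014): print(d,proj(s,P+M[:,2]*d))
x,y=232,225
a=cv2.resize(s["pixels"][y:y+55,x:x+50],None,fx=10,fy=10,interpolation=cv2.INTER_NEAREST);cv2.imwrite("pics/l3b.png",a)
E
```

```text
open tips [0.50722357 0.37228048 0.097     ] [0.41190082 0.35987262 0.097     ] [0.45956219 0.36607655 0.097     ] 0.09612690117925175
collar now [0.42695586 0.39329814 0.034     ] was [0.42993717 0.39254391 0.034     ]
-0.1 [255.23828535 219.74706374]
-0.05 [254.29399128 241.89262611]
-0.02 [253.75226935 254.59707589]
-0.005 [253.48803755 260.79383396]
0.014 [253.1594697  268.49939938]
```

View pics/l3b.png

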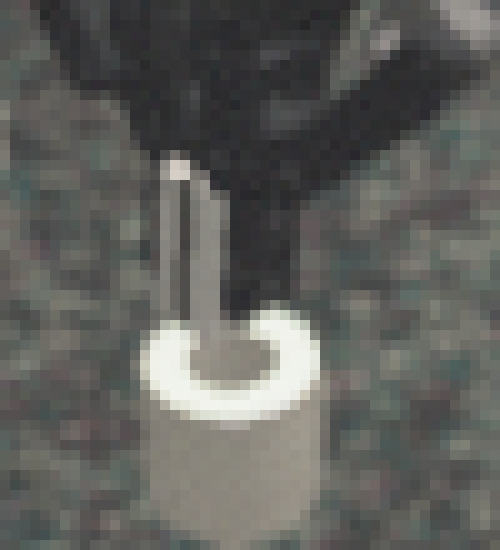

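Call:
servo_tool:
  increments: [0.0017, 0, -0.02, 0, 0.0017, 0, -0.02, 0, 0, 0.025, 0, 0, 0, 0.025, 0, 0, -0.0017, 0, 0.02, 0, -0.0017, 0, 0.02, 0, -0.0006, 0, 0.007, 0, 0, 0, 0, 0]

```text
clock: 7.4
tool_pos: [0.483, 0.3984, 0.0172]
tcp_rot: [0.656, 0.753, 0.027, -0.032]
contact_force: [0.6, -0.5, 1.1]
opening: 0.0002
grip_force: 0.0
```

```bash
python3 go.py;python3 - <<'E'
from h import *
import pickle
s=arm.read_camera("scene");pickle.dump(s,open("l4.pkl","wb"))
P=arm.state()["tool_pos"];M=R.from_quat(arm.state()["tcp_rot"]).as_matrix()
print([proj(s,P+M[:,2]*d).round(1) for d in (-.05,0,.014)])
a=cv2.resize(s["pixels"][210:285,205:305],None,fx=8,fy=8,interpolation=cv2.INTER_NEAREST);cv2.imwrite("pics/l4.png",a)
E
```

```text
7.4 [ 0.65   0.534 -0.081  0.915  0.075  2.085] [0.483  0.3984 0.0172] [ 0.62 -0.54  1.12]
[[-0.137  0.991 -0.013]
 [ 0.987  0.137  0.084]
 [ 0.085 -0.002 -0.996]]
up 10mm: [ 8.50e-04 -2.00e-05 -9.96e-03]
[array([235.6, 234.8]), array([235.2, 255.2]), array([235.1, 260.8])]
```

View pics/l4.png

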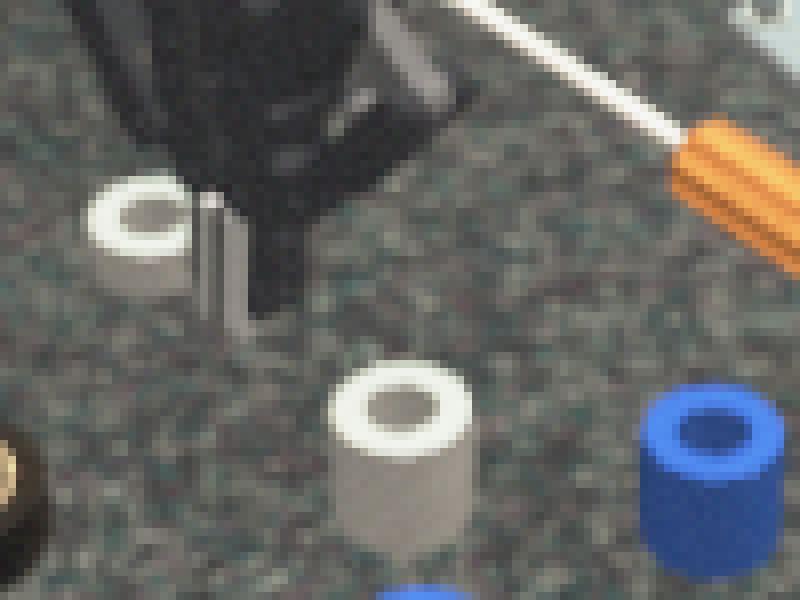

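The shut fingertips appear at about (235,252), but the reported TCP puts them at (235,261). They are either about 20 mm higher than expected or farther back, so I'll probe the bare table to find out.

Call:
servo_tool:
  increments: [-0.0002, 0, 0.002, 0, -0.0002, 0, 0.002, 0, -0.0002, 0, 0.002, 0, 0, 0, 0, 0]

```text
clock: 7.85
tool_pos: [0.4837, 0.3988, 0.012]
tcp_rot: [0.656, 0.753, 0.028, -0.032]
contact_force: [-1.0, -0.6, 0.5]
opening: -0.0002
grip_force: 0.0
```

Call:
servo_tool:
  increments: [-0.0002, 0, 0.002, 0, -0.0002, 0, 0.002, 0, -0.0002, 0, 0.002, 0, 0, 0, 0, 0]

```text
clock: 8.25
tool_pos: [0.4836, 0.3986, 0.0056]
tcp_rot: [0.656, 0.753, 0.028, -0.032]
contact_force: [-0.6, 0.2, -0.4]
opening: -0.0002
grip_force: 0.0
```

Call:
servo_tool:
  increments: [-0.0002, 0, 0.002, 0, -0.0002, 0, 0.002, 0, 0, 0, 0, 0]

```text
clock: 8.55
tool_pos: [0.4836, 0.3985, 0.0016]
tcp_rot: [0.656, 0.753, 0.028, -0.032]
contact_force: [-0.4, 0.4, 0.3]
opening: -0.0001
grip_force: 0.0
```

Call:
servo_tool:
  increments: [-0.0002, 0, 0.002, 0, -0.0002, 0, 0.002, 0, -0.0002, 0, 0.002, 0, 0, 0, 0, 0]

```text
clock: 8.95
tool_pos: [0.4836, 0.3984, -0.0044]
tcp_rot: [0.656, 0.753, 0.028, -0.032]
contact_force: [-1.1, 0.4, -0.7]
opening: 0.0001
grip_force: 0.0
```

Call:
servo_tool:
  increments: [-0.0002, 0, 0.002, 0, -0.0002, 0, 0.002, 0, 0, 0, 0, 0]

```text
clock: 9.25
tool_pos: [0.4836, 0.3984, -0.0084]
tcp_rot: [0.656, 0.753, 0.028, -0.032]
contact_force: [0.2, 0.0, -0.2]
opening: 0.0003
grip_force: 0.0
```

Call:
servo_tool:
  increments: [-0.0001, 0, 0.0015, 0, -0.0001, 0, 0.0015, 0, 0, 0, 0, 0]

```text
clock: 9.55
tool_pos: [0.4836, 0.3985, -0.0113]
tcp_rot: [0.656, 0.753, 0.028, -0.032]
contact_force: [-0.6, -1.0, 0.1]
opening: 0.0002
grip_force: 0.0
```

```bash
python3 go.py;python3 - <<'E'
from h import *
s=arm.read_camera("scene")
P=arm.state()["tool_pos"];M=R.from_quat(arm.state()["tcp_rot"]).as_matrix()
print([proj(s,P+M[:,2]*d).round(1) for d in (-.05,0,.014)])
a=cv2.resize(s["pixels"][225:280,210:280],None,fx=10,fy=10,interpolation=cv2.INTER_NEAREST);cv2.imwrite("pics/l5.png",a)
E
```

```text
9.55 [ 0.65   0.561 -0.116  0.852  0.075  2.084] [ 0.4836  0.3985 -0.0113] [-0.57 -1.01  0.1 ]
[[-0.137  0.991 -0.012]
 [ 0.987  0.137  0.085]
 [ 0.085 -0.    -0.996]]
up 10mm: [ 0.00085 -0.      -0.00996]
[array([236.3, 246.3]), array([235.9, 266.1]), array([235.8, 271.5])]
```

View pics/l5.png

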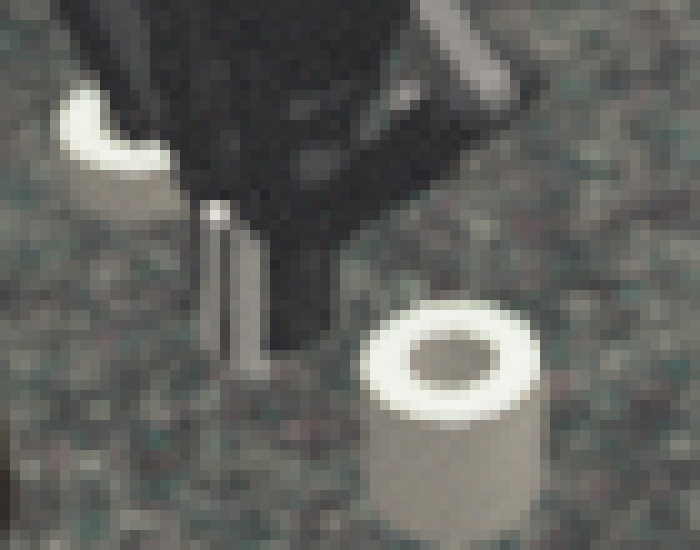

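The shut fingertips now appear centred near (236,260) and still don't touch the table at TCP z = -0.011. The pads therefore sit about 25 mm behind the stated place along z, and I'll keep probing to contact.

Call:
servo_tool:
  increments: [-0.0001, 0, 0.0015, 0, -0.0001, 0, 0.0015, 0, 0, 0, 0, 0]

```text
clock: 9.9
tool_pos: [0.4836, 0.3985, -0.0144]
tcp_rot: [0.656, 0.753, 0.028, -0.032]
contact_force: [-0.5, -0.2, -0.3]
opening: 0.0003
grip_force: 0.0
```

Call:
servo_tool:
  increments: [-0.0001, 0, 0.0015, 0, 0, 0, 0, 0]

```text
clock: 10.1
tool_pos: [0.4837, 0.3986, -0.0158]
tcp_rot: [0.656, 0.753, 0.028, -0.032]
contact_force: [-0.1, 0.3, 0.3]
opening: 0.0002
grip_force: 0.0
```

Call:
servo_tool:
  increments: [-0.0001, 0, 0.0015, 0, 0, 0, 0, 0]

```text
clock: 10.3
tool_pos: [0.4839, 0.3988, -0.017]
tcp_rot: [0.656, 0.753, 0.028, -0.032]
contact_force: [0.4, 0.0, 1.8]
opening: -0.0
grip_force: 1.1
```

```bash
python3 - <<'E'
from h import *
import pickle
s=pickle.load(open("l4.pkl","rb"))
print("l5 tip",plane(s,236.5,259.7,.0055),"expect",np.array([.4836,.3985])-.0165*np.array([-.012,.085]))
# l4: corners left(198,318) right(308,312)->mid (253,315)
print("l4 tip",plane(s,205+253/8-.5,210+315/8-.5,.034),"expect",np.array([.483,.3984])-.0165*np.array([-.012,.085]))
E
```

```text
l5 tip [0.48300199 0.39669541 0.0055    ] expect [0.483798  0.3970975]
l4 tip [0.48271279 0.39633648 0.034     ] expect [0.483198  0.3969975]
```

Tips touched the table at TCP z ≈ -0.0165, so the shut tips lie 16.5 mm behind the reported TCP, and the sideways position agrees. I'll regrasp with that offset.

Call:
servo_tool:
  increments: [0.002, 0, -0.0235, 0, 0.002, 0, -0.0235, 0, 0.002, 0, -0.0235, 0, 0.001, -0.027, 0, 0, 0.001, -0.027, 0, 0, 0, 0, 0, 0, 0, 0, 0, 0, 0, 0, 0, 0]
  gripper: -1

```text
clock: 11.1
tool_pos: [0.4306, 0.3934, 0.0539]
tcp_rot: [0.656, 0.753, 0.028, -0.032]
contact_force: [0.9, 0.3, -0.0]
opening: 0.0854
grip_force: 0.0
```

```bash
python3 go.py "[.4305,.3935,-.0135]"
```

```text
11.1 [ 0.699  0.417 -0.169  0.938  0.072  2.134] [0.4306 0.3934 0.0539] [ 0.93  0.32 -0.  ]
[[-0.137  0.991 -0.011]
 [ 0.987  0.137  0.085]
 [ 0.086  0.001 -0.996]]
[ 0.4305  0.3935 -0.0135] tool delta [-0.0057 -0.0002  0.0672]
up 10mm: [ 8.60e-04  1.00e-05 -9.96e-03]
```

Call:
servo_tool:
  increments: [-0.0014, 0, 0.017, 0, -0.0014, 0, 0.017, 0, -0.0014, 0, 0.017, 0, -0.0014, 0, 0.016, 0, 0, 0, 0, 0]

```text
clock: 11.6
tool_pos: [0.4295, 0.3923, -0.0156]
tcp_rot: [0.657, 0.753, 0.027, -0.032]
contact_force: [-0.9, -0.3, 1.1]
opening: 0.0854
grip_force: 0.0
```

Call:
servo_tool:
  increments: [0, 0, 0, 0, 0, 0, 0, 0, 0, 0, 0, 0, 0, 0, 0, 0, 0, 0, 0, 0, 0, 0, 0, 0]
  gripper: 1

```text
clock: 12.2
tool_pos: [0.4305, 0.3938, -0.0123]
tcp_rot: [0.656, 0.753, 0.029, -0.032]
contact_force: [-1.3, -1.8, 8.7]
opening: 0.0343
grip_force: 59.6
```

```bash
python3 go.py
```

```text
12.2 [ 0.7    0.481 -0.256  0.786  0.072  2.134] [ 0.4305  0.3938 -0.0123] [-1.29 -1.79  8.69]
[[-0.137  0.991 -0.01 ]
 [ 0.987  0.137  0.086]
 [ 0.086  0.001 -0.996]]
up 10mm: [ 8.60e-04  1.00e-05 -9.96e-03]
```

It grips (60 N), but the tips press on the table. I'll release, rise 6 mm and grip again so the tips stay above the collar's underside.

Call:
servo_tool:
  increments: [0.0002, 0, -0.003, 0, 0, 0, 0, 0, 0, 0, 0, 0, 0, 0, 0, 0]
  gripper: 0.2

```text
clock: 12.6
tool_pos: [0.4299, 0.3932, -0.0105]
tcp_rot: [0.656, 0.753, 0.028, -0.032]
contact_force: [-1.2, 0.8, -1.3]
opening: 0.0341
grip_force: 38.9
```

Call:
servo_tool:
  increments: [0.0003, 0, -0.003, 0, 0, 0, 0, 0, 0, 0, 0, 0]

```text
clock: 12.9
tool_pos: [0.43, 0.3934, -0.0073]
tcp_rot: [0.656, 0.753, 0.028, -0.032]
contact_force: [-0.2, -0.3, -1.7]
opening: 0.0344
grip_force: 38.9
```

Call:
servo_tool:
  increments: [0, 0, 0, 0, 0, 0, 0, 0, 0, 0, 0, 0, 0, 0, 0, 0]
  gripper: 1

```text
clock: 13.3
tool_pos: [0.43, 0.3933, -0.0074]
tcp_rot: [0.656, 0.753, 0.028, -0.032]
contact_force: [0.3, -0.2, -0.5]
opening: 0.0337
grip_force: 59.7
```

```bash
python3 go.py; python3 - <<'E'
from h import *
import pickle
s=arm.read_camera("scene");pickle.dump(s,open("l6.pkl","wb"))
cv2.imwrite("pics/l6.png",cv2.resize(s["pixels"][215:290,215:310],None,fx=8,fy=8,interpolation=cv2.INTER_NEAREST))
E
```

```text
13.3 [ 0.7    0.476 -0.25   0.799  0.072  2.134] [ 0.43    0.3933 -0.0074] [ 0.32 -0.24 -0.51]
[[-0.137  0.991 -0.012]
 [ 0.987  0.137  0.085]
 [ 0.086  0.    -0.996]]
up 10mm: [ 0.00086  0.      -0.00996]
```

View pics/l6.png

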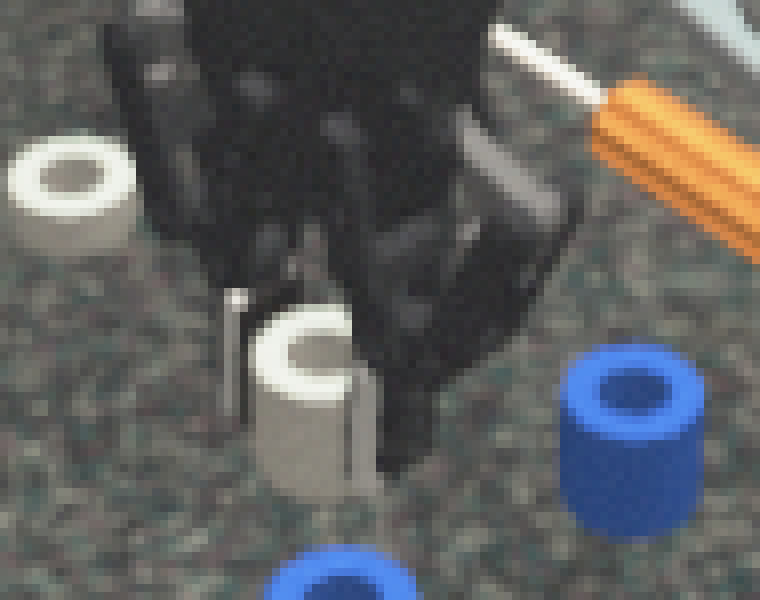

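The picture shows the collar held, with the finger bottoms about level with its underside at about (262,276). Closure 0.2 never released it, so it rose with the hand. I'll set it down, open wider, rise and regrip.

Call:
servo_tool:
  increments: [-0.0004, 0, 0.0045, 0, 0, 0, 0, 0]

```text
clock: 13.55
tool_pos: [0.43, 0.3934, -0.0122]
tcp_rot: [0.656, 0.753, 0.028, -0.032]
contact_force: [0.3, 0.2, -2.0]
opening: 0.0337
grip_force: 59.8
```

Call:
servo_tool:
  increments: [0, 0, 0, 0, 0, 0, 0, 0, 0, 0, 0, 0]
  gripper: -0.1

```text
clock: 13.85
tool_pos: [0.43, 0.3933, -0.0119]
tcp_rot: [0.656, 0.753, 0.028, -0.032]
contact_force: [-0.4, 0.1, 0.4]
opening: 0.0469
grip_force: 0.0
```

Call:
servo_tool:
  increments: [0.0005, 0, -0.006, 0, 0, 0, 0, 0]

```text
clock: 14.05
tool_pos: [0.4304, 0.3937, -0.005]
tcp_rot: [0.656, 0.753, 0.029, -0.032]
contact_force: [-0.3, 1.2, 0.8]
opening: 0.0471
grip_force: 0.0
```

Call:
servo_tool:
  increments: [0, 0, 0, 0, 0, 0, 0, 0, 0, 0, 0, 0, 0, 0, 0, 0]
  gripper: 1

```text
clock: 14.45
tool_pos: [0.4302, 0.3936, -0.0052]
tcp_rot: [0.656, 0.753, 0.029, -0.032]
contact_force: [-2.7, -2.4, 11.6]
opening: 0.0333
grip_force: 59.2
```

```bash
python3 go.py; python3 - <<'E'
from h import *
import pickle
s=arm.read_camera("scene");pickle.dump(s,open("l7.pkl","wb"))
# collar top rim: bright mask
g=cv2.cvtColor(s["pixels"],cv2.COLOR_BGR2GRAY)
for n in("l6.pkl","l7.pkl","l4.pkl"):
    g=cv2.cvtColor(pickle.load(open(n,"rb"))["pixels"],cv2.COLOR_BGR2GRAY)[248:275,244:268]
    y,x=np.where(g>200); print(n,x.min()+244,x.max()+244,y.min()+248,y.max()+248)
E
```

```text
14.45 [ 0.7    0.473 -0.248  0.803  0.073  2.134] [ 0.4302  0.3936 -0.0052] [-2.71 -2.42 11.64]
[[-0.137  0.991 -0.011]
 [ 0.987  0.137  0.085]
 [ 0.086  0.001 -0.996]]
up 10mm: [ 8.60e-04  1.00e-05 -9.96e-03]
l6.pkl 244 258 252 264
l7.pkl 244 258 251 266
l4.pkl 246 263 255 266
```

Call:
servo_tool:
  increments: [0.001, 0, -0.012, 0, 0.003, 0, -0.033, 0, 0.003, 0, -0.033, 0, 0.003, 0, -0.033, 0, 0.003, 0, -0.033, 0, 0.002, 0, -0.02, 0, -0.03, 0.0012, -0.0026, 0, -0.03, 0.0012, -0.0026, 0, -0.03, 0.0012, -0.0026, 0, -0.03, 0.0012, -0.0026, 0, -0.03, 0.0012, -0.0026, 0, -0.03, 0.0012, -0.0026, 0, -0.03, 0.0012, -0.0026, 0, -0.029, 0.0009, -0.0026, 0, 0, 0, 0, 0, 0, 0, 0, 0]

```text
clock: 16.1
tool_pos: [0.4721, 0.1575, 0.1596]
tcp_rot: [0.657, 0.753, 0.028, -0.032]
contact_force: [-0.1, -0.4, -1.8]
opening: 0.0333
grip_force: 60.3
```

```bash
python3 go.py "[.472,.1577,.16]"; python3 - <<'E'
from h import *
import pickle
s=arm.read_camera("scene");t=arm.read_camera("top");pickle.dump((s,t),open("l8.pkl","wb"))
P=arm.state()["tool_pos"];print(proj(s,P),proj(s,[.473,.155,.14]),proj(t,P))
x0,y0=285,120
cv2.imwrite("pics/l8.png",cv2.resize(s["pixels"][y0:y0+75,x0:x0+75],None,fx=8,fy=8,interpolation=cv2.INTER_NEAREST))
E
```

```text
16.1 [ 0.265  0.212 -0.175  1.172  0.085  1.7  ] [0.4721 0.1575 0.1596] [-0.06 -0.4  -1.85]
[[-0.135  0.991 -0.011]
 [ 0.987  0.136  0.085]
 [ 0.086  0.    -0.996]]
[0.472  0.1577 0.16  ] tool delta [ 0.0002 -0.     -0.0004]
up 10mm: [ 0.00086  0.      -0.00996]
[322.5030809  159.23698183] [322.6238604 166.3986116] [352.95477801 223.22656153]
```

View pics/l8.png

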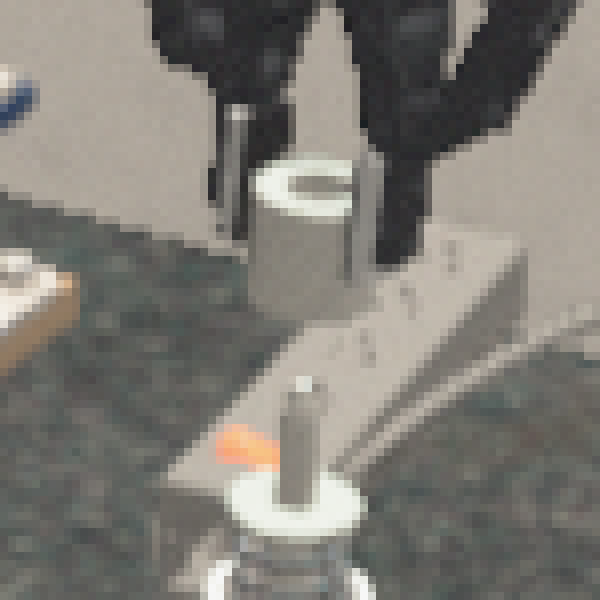

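The collar is upright in the grip, with its top rim centred at about (323.5,142.6). The fingertips stay above its underside, and the rod tip at (322.5,167) is below it.

```bash
python3 - <<'E'
from h import *
import pickle
s,t=pickle.load(open("l8.pkl","rb"))
for z in(.195,.1988,.203): print(z,plane(s,323.6,142.6,z))
print("rod scene-only",plane(s,285+304.5/8-.5,120+381/8-.5,.14))
print(proj(s,np.array([[.473,.155,.165],[.473,.155,.199]])))
g=s["pixels"][135:165,312:336].astype(int).sum(2)//3
print(g)
E
```

```text
0.195 [0.47751879 0.15184974 0.195     ]
0.1988 [0.47227536 0.15804148 0.1988    ]
0.203 [0.46648001 0.16488498 0.203     ]
rod scene-only [0.4708312  0.15760763 0.14      ]
[[323.3235521  156.25269722]
 [324.3068472  141.9943777 ]]
[[ 51  89 128  99  47  44  45  44  44  91 164 165 163 164 167 164 167 150
   30  47  51  50  44  53]
 [ 50  90 123  93  47  39  47  45  42  90 166 167 165 164 165 166 165 160
  105  50  52  52  44  54]
 [ 59  95 124  86  46  45  44  49  45  92 167 161 162 165 166 165 167 167
  149  49  45  47  44  48]
 [ 65 109 122  72  46  46  43  47  70 131 163 164 165 162 165 165 166 162
  145 104  48  45  43  46]
 [ 72 113 118  60  44  42  44  67 119 154 172 182 179 177 169 165 165 160
  136 154 115  55  47  42]
 [ 69 113 122  59  42  68 131 186 205 207 215 219 215 214 213 212 204 141
  126 152 146  69  45  49]
 [ 76 120 120  56  87 160 216 236 235 228 217 208 203 206 217 224 220 114
  130 135 129  59  47  48]
 [ 81 133 119  46 128 226 237 237 230 182 144 134 128 127 137 160 175 106
  129 133 129  44  44  48]
 [ 81 129 111  44 132 228 237 237 228 162 136 134 129 129 1
[... 1463 characters left out ...]
83  80  86  97 116 121 127 129 131 129 130 131 129 133 135 138 141
  146 158 166 185 183 180]
 [ 92  94  96  93  93 100 113 120 122 126 129 129 127 134 134 134 139 160
  169 183 183 182 184 181]
 [ 94  97 100  96  97 102 105 106 110 114 122 147 157 158 158 160 162 184
  185 183 184 183 184 184]
 [ 87  86  90  94  99 102 101 103 100 109 136 174 183 185 182 181 186 181
  167 177 184 181 183 184]
 [ 87  86  92  95  91  92  91  90 103 138 171 182 183 183 182 173 185 176
  156 174 184 183 181 185]
 [ 92  96  93  92  93  92  89  96 136 175 182 185 183 184 176 172 183 181
  171 171 185 184 182 184]
 [ 90  96  94  87  84  80  93 128 172 184 184 183 182 179 173 183 185 181
  167 151 182 186 181 183]]
```

Call:
servo_tool:
  increments: [-0.0007, 0, 0.008, 0, -0.0007, 0, 0.008, 0, -0.0007, 0, 0.008, 0, -0.0006, 0, 0.007, 0, 0, 0, 0, 0]

```text
clock: 16.7
tool_pos: [0.4712, 0.1578, 0.1267]
tcp_rot: [0.656, 0.753, 0.027, -0.033]
contact_force: [0.1, 0.5, -2.6]
opening: 0.0335
grip_force: 60.3
```

Call:
servo_tool:
  increments: [-0.0004, 0, 0.005, 0, -0.0004, 0, 0.005, 0, 0, 0, 0, 0]

```text
clock: 17.0
tool_pos: [0.4716, 0.1578, 0.1173]
tcp_rot: [0.656, 0.753, 0.028, -0.032]
contact_force: [-0.0, -0.2, -1.3]
opening: 0.0336
grip_force: 60.2
```

```bash
python3 go.py "[.472,.1577,.113]"
```

```text
17.0 [ 0.266  0.236 -0.255  1.069  0.085  1.7  ] [0.4716 0.1578 0.1173] [-0.03 -0.15 -1.28]
[[-0.137  0.991 -0.012]
 [ 0.987  0.137  0.085]
 [ 0.085 -0.001 -0.996]]
[0.472  0.1577 0.113 ] tool delta [-0.0005  0.0003  0.0043]
up 10mm: [ 8.50e-04 -1.00e-05 -9.96e-03]
```

Call:
servo_tool:
  increments: [-0.0003, 0.0001, 0.004, 0, -0.0003, 0.0001, 0.004, 0, 0, 0, 0, 0]

```text
clock: 17.3
tool_pos: [0.4719, 0.1579, 0.1093]
tcp_rot: [0.656, 0.753, 0.028, -0.032]
contact_force: [0.5, -0.2, -1.5]
opening: 0.0333
grip_force: 60.2
```

Call:
servo_tool:
  increments: [-0.0002, 0, 0.002, 0, -0.0002, 0, 0.002, 0, 0, 0, 0, 0]

```text
clock: 17.6
tool_pos: [0.472, 0.1579, 0.1057]
tcp_rot: [0.656, 0.753, 0.028, -0.032]
contact_force: [1.0, -0.4, -1.5]
opening: 0.0332
grip_force: 60.2
```

Call:
servo_tool:
  increments: [-0.0002, 0, 0.002, 0, 0, 0, 0, 0, 0, 0, 0, 0]

```text
clock: 17.9
tool_pos: [0.4721, 0.1579, 0.1039]
tcp_rot: [0.656, 0.753, 0.028, -0.032]
contact_force: [0.5, 0.3, -1.2]
opening: 0.0334
grip_force: 60.3
```

Call:
servo_tool:
  increments: [-0.0002, 0, 0.002, 0, 0, 0, 0, 0, 0, 0, 0, 0]

```text
clock: 18.2
tool_pos: [0.4721, 0.1579, 0.1018]
tcp_rot: [0.656, 0.753, 0.028, -0.032]
contact_force: [-0.4, -0.9, -2.2]
opening: 0.0332
grip_force: 60.2
```

Call:
servo_tool:
  increments: [-0.0001, 0, 0.0015, 0, 0, 0, 0, 0, 0, 0, 0, 0]

```text
clock: 18.5
tool_pos: [0.4721, 0.1579, 0.1003]
tcp_rot: [0.656, 0.753, 0.028, -0.032]
contact_force: [-0.7, -0.5, -0.8]
opening: 0.0336
grip_force: 60.2
```

Call:
servo_tool:
  increments: [-0.0001, 0, 0.0015, 0, 0, 0, 0, 0, 0, 0, 0, 0]

```text
clock: 18.8
tool_pos: [0.4721, 0.1579, 0.0988]
tcp_rot: [0.656, 0.753, 0.028, -0.032]
contact_force: [-0.7, -1.0, -2.1]
opening: 0.0337
grip_force: 60.2
```

Call:
servo_tool:
  increments: [-0.0001, 0, 0.0015, 0, 0, 0, 0, 0, 0, 0, 0, 0]

```text
clock: 19.1
tool_pos: [0.4721, 0.1579, 0.0973]
tcp_rot: [0.656, 0.753, 0.028, -0.032]
contact_force: [-0.2, 0.4, -1.1]
opening: 0.0334
grip_force: 60.2
```

Call:
servo_tool:
  increments: [-0.0001, 0, 0.0015, 0, 0, 0, 0, 0, 0, 0, 0, 0]

```text
clock: 19.4
tool_pos: [0.4723, 0.158, 0.096]
tcp_rot: [0.656, 0.753, 0.028, -0.032]
contact_force: [0.5, -0.2, 2.5]
opening: 0.0336
grip_force: 60.6
```

Contact felt at TCP z ≈ 0.096: about 4 N above the free baseline, which agrees with the seat height from the cameras. Now I'll press.

Call:
servo_tool:
  increments: [-0.0001, 0, 0.001, 0, 0, 0, 0, 0, 0, 0, 0, 0]

```text
clock: 19.7
tool_pos: [0.4723, 0.158, 0.0949]
tcp_rot: [0.656, 0.753, 0.028, -0.032]
contact_force: [-0.2, -0.2, 2.7]
opening: 0.033
grip_force: 60.7
```

Call:
servo_tool:
  increments: [-0.0001, 0, 0.0015, 0, -0.0001, 0, 0.0015, 0, 0, 0, 0, 0, 0, 0, 0, 0]

```text
clock: 20.1
tool_pos: [0.4723, 0.1581, 0.0919]
tcp_rot: [0.656, 0.753, 0.028, -0.032]
contact_force: [-0.2, -0.5, 5.5]
opening: 0.0336
grip_force: 60.9
```

Call:
servo_tool:
  increments: [-0.0001, 0, 0.0015, 0, -0.0001, 0, 0.0015, 0, 0, 0, 0, 0, 0, 0, 0, 0]

```text
clock: 20.5
tool_pos: [0.4723, 0.1581, 0.089]
tcp_rot: [0.656, 0.753, 0.028, -0.032]
contact_force: [-0.9, -1.5, 7.9]
opening: 0.0335
grip_force: 61.2
```

```bash
python3 - <<'E'
from h import *
z=[];F=[]
for i in range(8):
    arm.read_camera("scene");s=arm.state();z.append(s["tool_pos"][2]);F.append(s["contact_force"])
print(np.mean(z),np.mean(F,0),np.std(F,0),s["clock"],s["tool_pos"])
E
```

```text
0.0890135216553972 [-0.63884659 -1.68010504  7.80749608] [0.6299907  0.3980082  0.22301718] 20.9 [0.4723082  0.15806563 0.08901627]
```

Call:
servo_tool:
  increments: [-0.0001, 0, 0.0016, 0, -0.0001, 0, 0.0016, 0, 0, 0, 0, 0, 0, 0, 0, 0, 0, 0, 0, 0, 0, 0, 0, 0]

```text
clock: 21.5
tool_pos: [0.4723, 0.1581, 0.0859]
tcp_rot: [0.656, 0.753, 0.028, -0.032]
contact_force: [-1.1, -2.4, 10.8]
opening: 0.0334
grip_force: 61.5
```

```bash
python3 - <<'E'
from h import *
z=[];F=[]
for i in range(10):
    c=arm.read_camera("scene");s=arm.state();z.append(s["tool_pos"][2]);F.append(s["contact_force"])
print(np.round(z,5),np.mean(F,0),s["clock"],s["tool_pos"],s["opening"],s["grip_force"])
cv2.imwrite("pics/end.png",cv2.resize(c["pixels"][130:205,285:360],None,fx=8,fy=8,interpolation=cv2.INTER_NEAREST))
E
```

```text
[0.08593 0.08595 0.08592 0.08592 0.08593 0.08594 0.0859  0.08593 0.08591
 0.08593] [-1.40669034 -2.27719311 10.27129028] 22.0 [0.47232479 0.15809953 0.08593194] 0.03322332765368195 61.47296033799648
```

```bash
true
python3 -c "
from workcell import arm
print(arm.job_done())"
```

```text
the job is handed in; nothing more can be done
None
```

The tall collar is on the rod and holds the spring seat about 10 mm down (10.3 mm by arm travel, 9.7 mm by force), still gripped; the short collar and screwdriver were left alone, and I handed the job in at 22 s after one missed grasp and a regrip.

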